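Set the mitre fence to the red mark

TASK

Set up the mitre jig for the next cut: loosen the orange clamp knob by about a sixth of a turn anticlockwise, push the fence round until its black pointer aims at the middle of the red button, then turn the knob clockwise again until the fence is fully clamped. Do not shift the other things lying on the bench and the jig.

Things in the scene. Friction and masses are not known exactly. Their poses are not given: they have to be found in the camera images.
- jig: Mitre jig, screwed to the bench: plywood board 330 x 410 mm, 16 mm thick. Origin on the fence's vertical pivot axis, at the bench top. Its x axis is the square (0) direction of the fence, z up; the board reaches from x = -75 to +255 mm and y = -205 to +205 mm. A wooden strip 30 mm high lies along its edge at x = -85 mm. A silver quadrant scale of radius 176 mm with black ticks every 5 degrees is on it (decoration).
- fence (a joint): Swing of the fence about the pivot, rad: 0 = along the jig's x axis, grows anticlockwise seen from above, stops at +-0.95. The fence is an aluminium bar, 20 mm wide, its sides upright from 22 to 62 mm above the bench, reaching from 20 to 165 mm from the pivot, on a grey hub of radius 42 mm. While the knob is loose it swings with light friction (about 0.2 N m) and stays where it is left; while the knob is tight it is held by a brake (over 2 N m).
- pointer_tip (a point): End of the black pointer in front of the bar, on the bar's centre line, 188 mm from the pivot and 26 mm above the bench. Its x axis points outward along the fence.
- clamp (a joint): Turn of the orange knob about the same vertical pivot axis, rad: 0 = fully tight (stop), grows anticlockwise seen from above as it is loosened, stop at 1.5. The brake lets go above 0.6 and grips harder and harder below it, to 0. The knob turns with 0.16 N m, up to about 0.3 N m for the last part of tightening, and stays where it is left. It does not rise or sink.
- clamp_grip (a point): Centre of the knob's straight grip bar, on the pivot axis, 98 mm above the bench: bar 80 mm long, 16 mm wide, 26 mm high (from 85 to 111 mm), on a stem of radius 17 mm. Its x axis runs along the bar; at joint value 0 that is turned -0.6 rad from the jig's x axis.
- red_mark: Red button fixed to the jig's board, diameter 20 mm, 4 mm high: the wanted setting. Origin at the centre of its underside, 16 mm above the bench, 195 to 245 mm from the pivot, either side of the square direction.
- blue_mark: Blue button like the red one, on the other side: another setting, not wanted now.
- offcut: Bystander: pale wood block 75 x 36 x 22 mm lying on the jig's board, left of the fence. Origin at its underside.
- pencil: Bystander: yellow carpenter's pencil 150 x 13 x 8 mm lying on the jig's board, right of the fence. Origin at its underside.
- mallet: Bystander: wooden mallet lying on the bench to the right, head 75 x 130 x 65 mm, handle 200 mm long, towards the robot. Origin at the underside of the head's middle.
- try_square: Bystander: try square lying on the bench to the left, wooden stock 120 mm, steel blade 170 mm, 18 mm high.
- glue: Bystander: white glue bottle, diameter 60, 160 mm high, standing on the bench to the right.
- brush: Bystander: hand brush lying on the bench to the left.
- screw_tin: Bystander: steel tin, diameter 70, 70 mm high, standing on the bench to the right.

How it is judged:
On the way, in this order (a step that is already met when the one before it is completed fails the run):
1. the knob is loosened (joint above 0.75) before the fence has been moved (pointer within 4 mm of its start) (value of joint clamp above 0.75 rad and distance of pointer_tip from where it was at the start of the episode below 0.004 m), for 0.1 s.
2. with the knob still loose (above 0.6), the fence points at the red button, its centre within 6 mm of the pointer's line, and rests (value of joint clamp above 0.6 rad and y of red_mark in the frame of pointer_tip between -0.006 and 0.006 m and x of red_mark in the frame of pointer_tip above 0 m and velocity of joint fence between -0.05 and 0.05 rad/s), for 0.2 s.
At the end, for the whole second after the job is handed in: The knob is tight again (joint value below 0.2), the fence is at rest and the red button's centre lies ahead of the pointer within 6 mm of the pointer's line (value of joint clamp below 0.2 rad and y of red_mark in the frame of pointer_tip between -0.006 and 0.006 m and x of red_mark in the frame of pointer_tip above 0 m and velocity of joint fence between -0.03 and 0.03 rad/s); the robot touches nothing.
It fails at once if a thing lying on the jig (offcut, pencil) is shifted by more than 20 mm (distance of any of offcut, pencil from where it was at the start of the episode above 0.02 m).
It fails at once if a thing lying or standing on the bench (mallet, try square, glue, brush, screw tin) is shifted by more than 20 mm (distance of any of mallet, try_square, glue, brush, screw_tin from where it was at the start of the episode above 0.02 m).
It also fails if it takes over 64 s, if anything falls off the work surface, if the arm or the gripper's body presses on something with over 40 N, if the wrist force passes 120 N, or if a joint passes its speed limit or range.

ROBOT

A 6-joint arm with a two-finger parallel gripper is mounted at the origin on the work surface. World frame = base frame: x ahead of the robot, y to its left, z up, the work surface at z = 0. Lengths are in m, angles in rad, forces in N, time in s.
With the tool pointing down it reaches from about 0.325 to 0.875 m from the base axis. Payload 4.4 kg.
Tool frame: the origin (TCP) lies at the very end of the fingers, on their centre line; the grasp point (between the pads) lies 19 mm behind it (bot.grip_point_offset is the distance from the TCP to the grasp point, in m); z points along the fingers, y is the direction in which the jaws open and shut (so a half turn about z gives the same grasp; the last joint's range is limited). The gripper opens to 85 mm and grips with 20 to 120 N. Pads are 22 mm wide; open, the fingers measure 114 mm over their backs; the gripper's body (76 mm by 85 mm) begins 54 mm behind the grasp point. The pads swing forward as they close: fully open they stand 13 mm farther back than shut.
Start: joints at [-1.288, 0.207, 1.542, -0, 1.393, -0.15], TCP at [0.242, -0.522, 0.231] pointing down, gripper open.
Joint ranges: [-2.73, 2.73], [-0.86, 2.22], [0.23, 2.46], [-1.11, 4.25], [0.08, 2.63], [-2.82, 2.82]. Speed limits (rad/s): [2.79, 2.79, 3.14, 3.14, 3.14, 3.14].

INTERFACE

Orientations are given as a unit quaternion [w, x, y, z].
In Python, from station import telemetry, snapshot, get_calibration, job, find_in, tip_of, bot gives the robot as it stands.
- The arm moves only by the shell command python3 -m creep 'ROWS' [FORCE]. ROWS is JSON, a list of rows, each an object with "travel": the shift along the world's x, y, z in m, a list of three; "turn": the turn, a rotation vector about the world's x, y, z in rad, a list of three; "fingers": the finger opening in m, from 0 to 0.0854. In form: [{"travel": [tx, ty, tz], "turn": [wx, wy, wz], "fingers": fingers}, ...]. A call has 1 to 8 rows; each row is the pose to reach, as a shift and turn from the pose measured when the call began; what a row does not reach only later rows make up. A row lasts 1/10 s, in which the tool goes at most 50 mm and 8.59 degrees, less where a joint would pass 70% of its speed; a pose out of reach is approached as far as the arm can. A call with a gripper value outside its range is refused whole. The fingers move at their own pace and stop on an object; FORCE is the grip in N (left out, the last holds). Time passes only in rows, so rows that repeat a pose let the fingers close. It gives the time, the measured TCP pose, the force and the opening at its end, in the units of the state.
- telemetry.get_obs(): the state, without advancing time (a new reading comes with each control period).
- snapshot(name): name is "scene" or "top" or "wrist"; returns the picture (384x512x3 uint8, blue, green, red); there is no depth.
- get_calibration(name): a dict with "vertical_fov" (degrees; the focal length in pixels is half the picture's height over the tangent of half this angle, whatever the lens; pixels are square), "cx", "cy" (the principal point, pixels), "world_to_cam" (4x4, takes a point from world to camera coordinates); the wrist camera has in their place "tool_from_camera" (4x4, takes a point from camera to tool coordinates, whose origin is the TCP and whose axes are the flange's). Camera axes: x right, y down, z forward; pixel columns grow to the right and rows downward; lengths in m; the calibration is good to about 2 mm. The wrist camera is an equidistant fisheye: a pixel r from the principal point sees the ray r / f radians off the axis. A picture is of the moment at which its call begins: read the wrist's pose just before it. get_calibration takes no time and is no camera call.
- job.job_done(): hands the job in, once; it reports no verdict.
Trained networks look in the newest picture that a camera, given by its name, has taken for a name from the list of things; names that differ only in an ending like _2 or _b are one class to them, and where a whole thing is asked for, a point or a joint stands for the part that bears it (a point fixed in the world has none). Each returns a list of dicts, best first, with "p" (0 to 1); they miss things now and then, are a little off and sometimes report something else, mostly with a low value. They report only what shows in the picture. A call takes as long as a camera call.
- find_in(camera, name): "rect" ([left, top, right, bottom] as shares, 0 to 1, of the picture: columns of its width, rows of its height, round what is visible of it).
- tip_of(camera, name): "centre" ([row, column] as shares, 0 to 1, of the picture: columns of its width, rows of its height: a listed point, or the origin of a listed thing).
The state is a dict: "t": time; "joint_pos": joint angles; "joint_velocities": joint speeds; "joint_torque": joint torques, N m; "position": TCP position; "ee_rot": TCP orientation; "ft_force": force on the tool from outside, world axes, zero at the start; "moment": the same for the moment, N m; "width": finger opening in m.
Only numpy, scipy, OpenCV 4.12 (cv2) and the standard library are available. Lean on these libraries where they do the work, as an engineer would, in place of code of your own. Each camera call takes 0.05 s, during which the arm holds its last target.

## Working session

There is one attempt and no reset: what is moved stays moved. The work goes in short steps, Python scripts to look and compute and a shell command to move; the robot and the scene stay as the last step left them, time stands still between calls to the robot, and variables do not carry over. Pictures are saved under pics/ and viewed, and the job is handed in when it is done.

```bash
ls; mkdir -p pics; python3 - <<'E'
from station import telemetry, snapshot, get_calibration, find_in, tip_of
import cv2,json
print(telemetry.get_obs())
for c in ["scene","top"]:
    im=snapshot(c); cv2.imwrite(f"pics/{c}0.png",im)
    k=get_calibration(c); print(c,k)
    for n in ["pointer_tip","clamp_grip","red_mark","blue_mark","jig","offcut","pencil"]:
        print(n,[(round(d["p"],2),[round(d["centre"][1]*512,1),round(d["centre"][0]*384,1)]) for d in tip_of(c,n)[:2]])
E
```

```text
pics
{'t': 0.0, 'joint_pos': array([-1.28752363e+00,  2.07405489e-01,  1.54296955e+00,  4.81850899e-05,
        1.39348523e+00, -1.50494760e-01]), 'joint_velocities': array([-0.00045038,  0.00050586,  0.00135079, -0.00026941,  0.00062716,
       -0.00119522]), 'joint_torque': array([ 1.52221015e-03, -3.83031428e+01, -2.91597497e+01,  3.54231656e-05,
        1.06496707e-02, -1.36729045e-05]), 'position': array([ 0.24146086, -0.52101241,  0.2301266 ]), 'ee_rot': array([-1.13287843e-03,  9.76573065e-01,  2.15183090e-01, -5.15589963e-05]), 'ft_force': array([ 1.17312572, -0.37863947,  0.20918599]), 'moment': array([0.02698217, 0.02853589, 0.05377199]), 'width': 0.08527613136540645}
scene {'vertical_fov': 47.97441884010082, 'cx': 257.5285046953561, 'cy': 195.4560819404515, 'world_to_cam': array([[ 0.74171046,  0.67070856,  0.00395127, -0.37525411],
       [ 0.36490728, -0.39857981, -0.84141358, -0.10899179],
       [-0.5627684 ,  0.6255271 , -0.54037725,  1.63840328],
       [ 0.        ,  0.        ,  0.        ,  1.        ]])}
pointer_tip [(0.81, [309.7, 242.4])]
clamp_grip [(0.52, [264.7, 195.5])]
red_mark [(0.53, [270.8, 271.0])]
blue_mark [(0.38, [320.7, 233.3])]
jig [(0.67, [260.9, 220.7]), (0.23, [113.4, 309.4])]
offcut []
pencil []
top {'vertical_fov': 44.505480772969975, 'cx': 267.34856179130776, 'cy': 194.6190585305491, 'world_to_cam': array([[ 0.00179865, -0.99999424, -0.00287947,  0.01060854],
       [-0.99899015, -0.00166756, -0.04489885,  0.518933  ],
       [ 0.04489379,  0.00295732, -0.99898739,  1.43773689],
       [ 0.        ,  0.        ,  0.        ,  1.        ]])}
pointer_tip [(0.88, [271.5, 130.9])]
clamp_grip [(0.45, [271.5, 192.7]), (0.17, [325.5, 129.2])]
red_mark [(0.51, [325.1, 132.8])]
blue_mark [(0.54, [256.8, 134.1])]
jig [(0.59, [272.0, 196.8])]
offcut [(0.73, [214.6, 180.1]), (0.68, [270.7, 194.0])]
pencil [(0.74, [331.7, 181.6])]
```

```bash
python3 - <<'E'
import cv2
a=cv2.imread("pics/top0.png"); cv2.imwrite("pics/top0z.png",cv2.resize(a[80:270,150:400],None,fx=3.1,fy=3.1,interpolation=cv2.INTER_CUBIC))
E
```

```text
(no output)
```

View pics/top0.png

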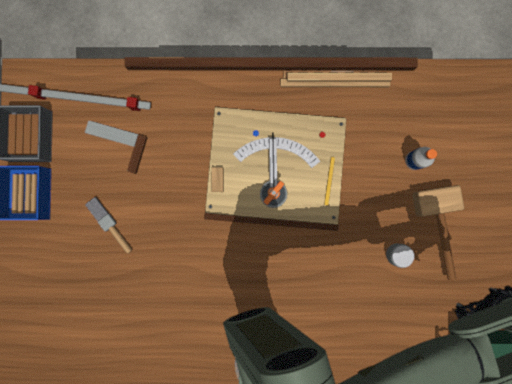

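View pics/scene0.png

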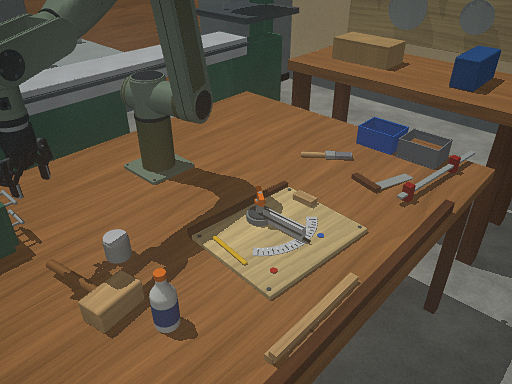

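```bash
sleep 1
```

```text
(no output)
```

View pics/top0z.png

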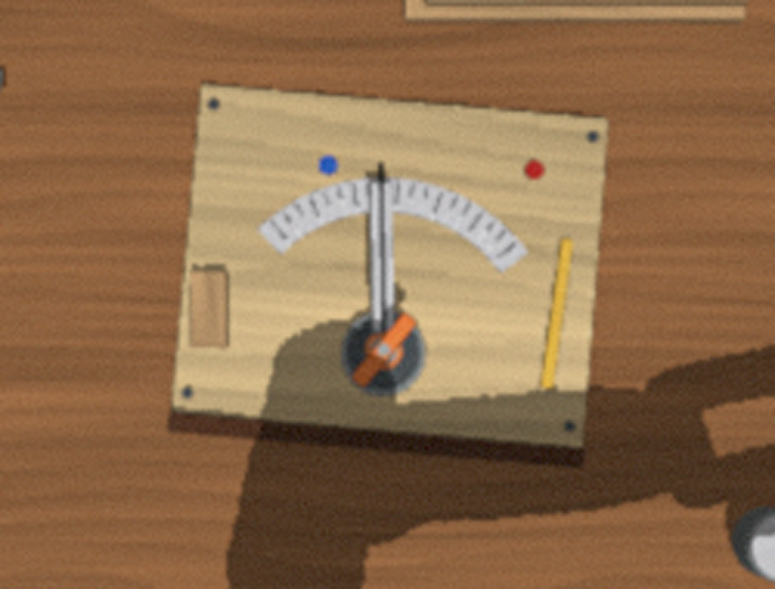

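The top view shows the knob at about (272,193), its bar pointing up-right. The pointer tip is at (272,132), red at (322,134) on the right, blue at (256,133), the offcut left and the pencil right. Next I convert these to positions.

```bash
cat > h.py <<'E'
import numpy as np,cv2
from station import telemetry, snapshot, get_calibration, find_in, tip_of
def ray(c,u,v):
    k=get_calibration(c); f=192/np.tan(np.radians(k["vertical_fov"])/2)
    T=k["world_to_cam"]; R=T[:3,:3]; o=-R.T@T[:3,3]
    return o,R.T@np.array([(u-k["cx"])/f,(v-k["cy"])/f,1])
def at(c,u,v,z):
    o,d=ray(c,u,v); return o+d*(z-o[2])/d[2]
def proj(c,p):
    k=get_calibration(c); f=192/np.tan(np.radians(k["vertical_fov"])/2)
    q=k["world_to_cam"]@np.r_[p,1]; return k["cx"]+f*q[0]/q[2],k["cy"]+f*q[1]/q[2]
def cent(m):
    n,l,s,c=cv2.connectedComponentsWithStats(m.astype('uint8')); 
    return [(int(s[i][4]),c[i].round(2)) for i in np.argsort(-s[:,4]) if i>0 and s[i][4]>3]
def masks(im):
    h=cv2.cvtColor(im,cv2.COLOR_BGR2HSV).astype(int); H,S,V=h[...,0],h[...,1],h[...,2]
    return dict(red=((H<5)|(H>174))&(S>170)&(V>90),blue=(H>105)&(H<125)&(S>150)&(V>90),orange=(H>=5)&(H<14)&(S>190)&(V>140))
E
python3 - <<'E'
from h import *
for c in ["top","scene"]:
    im=cv2.imread(f"pics/{c}0.png"); M=masks(im)
    for n,m in M.items():
        m=m.copy(); 
        if c=="top": m[:100]=0;m[230:]=0;m[:,:205]=0;m[:,350:]=0
        else: m[:180]=0;m[300:]=0;m[:,:190]=0;m[:,370:]=0
        for a,p in cent(m)[:2]:
            print(c,n,a,p,at(c,*p,{"red":.02,"blue":.02,"orange":.105}[n]).round(4))
def z(u,v): return u/3.1+150-.34,v/3.1+80-.34
for n,p,h in [("tip",(381,170),.026),("bar0",(388,305),.062),("barTL",(372,180),.062),("barTR",(386,180),.062),("scr1",(213,104),.016),("scr2",(593,136),.016),("scr3",(569,426),.016),("scr4",(187,392),.016),("hub",(384,352),.02),("knobc",(385,350),.111),("k+",(406,322),.111),("k-",(364,377),.111)]:
    print(n,at("top",*z(*p),h).round(4))
E
```

```text
top red 19 [321.84 134.16] [ 0.7057 -0.1564  0.02  ]
top blue 16 [255.44 132.75] [0.7098 0.0486 0.02  ]
scene red 29 [273.   269.86] [ 0.7049 -0.1597  0.02  ]
scene blue 19 [320.47 234.68] [0.7101 0.0476 0.02  ]
scene orange 34 [260.44 196.15] [ 0.5303 -0.0147  0.105 ]
scene orange 5 [255.8 201.2] [ 0.5384 -0.044   0.105 ]
tip [ 0.7034 -0.0042  0.026 ]
bar0 [ 0.5662 -0.0109  0.062 ]
barTL [0.6874 0.0047 0.062 ]
barTR [ 0.6874 -0.0088  0.062 ]
scr1 [0.7715 0.164  0.016 ]
scr2 [ 0.7396 -0.2162  0.016 ]
scr3 [ 0.45   -0.1909  0.016 ]
scr4 [0.483 0.188 0.016]
hub [ 0.5229 -0.0075  0.02  ]
knobc [ 0.5204 -0.0075  0.111 ]
k+ [ 0.5465 -0.027   0.111 ]
k- [0.4953 0.012  0.111 ]
```

```bash
python3 -m creep '[{"travel":[0.02,0.04,0],"turn":[0,0,0.14],"fingers":0.085},{"travel":[0.04,0.08,0],"turn":[0,0,0.28],"fingers":0.085},{"travel":[0.06,0.12,0],"turn":[0,0,0.42],"fingers":0.085},{"travel":[0.08,0.16,0],"turn":[0,0,0.56],"fingers":0.085},{"travel":[0.1,0.2,0],"turn":[0,0,0.7],"fingers":0.085},{"travel":[0.12,0.24,0],"turn":[0,0,0.84],"fingers":0.085},{"travel":[0.14,0.28,0],"turn":[0,0,0.98],"fingers":0.085},{"travel":[0.16,0.32,0],"turn":[0,0,1.12],"fingers":0.085}]' 60
```

```text
t: 1.6
position: [0.4023, -0.2002, 0.2317]
ee_rot: [0.001, 0.711, 0.703, 0.0]
ft_force: [0.4, -1.1, 0.3]
width: 0.085
```

```bash
python3 -m creep '[{"travel":[0.02,0.032,0],"turn":[0,0,0.14],"fingers":0.085},{"travel":[0.04,0.064,0],"turn":[0,0,0.28],"fingers":0.085},{"travel":[0.06,0.096,-0.01],"turn":[0,0,0.42],"fingers":0.085},{"travel":[0.08,0.128,-0.02],"turn":[0,0,0.56],"fingers":0.085},{"travel":[0.1,0.16,-0.03],"turn":[0,0,0.7],"fingers":0.085},{"travel":[0.119,0.193,-0.035],"turn":[0,0,0.84],"fingers":0.085},{"travel":[0.119,0.193,-0.035],"turn":[0,0,0.91],"fingers":0.085},{"travel":[0.119,0.193,-0.035],"turn":[0,0,0.91],"fingers":0.085}]'
python3 - <<'E'
from h import *
o=telemetry.get_obs(); im=snapshot("wrist"); cv2.imwrite("pics/w1.png",im)
print(o["t"],o["position"],o["ee_rot"]); print(get_calibration("wrist"))
E
```

```text
t: 2.4
position: [0.5214, -0.0061, 0.1963]
ee_rot: [0.0, 0.329, 0.944, 0.0]
ft_force: [-0.3, -0.1, -0.2]
width: 0.0846
2.4 [ 0.52139708 -0.00605765  0.1963294 ] [1.14615540e-04 3.28858983e-01 9.44379009e-01 2.09954458e-04]
{'vertical_fov': 65.70646984690485, 'cx': 257.10962676758567, 'cy': 194.41172434792966, 'tool_from_camera': array([[-2.39902646e-04, -9.51103700e-01, -3.08871647e-01,
         7.96316203e-02],
       [ 9.99999725e-01, -1.12372011e-05, -7.42103841e-04,
         6.90763466e-05],
       [ 7.02346856e-04, -3.08871740e-01,  9.51103441e-01,
        -1.42301656e-01],
       [ 0.00000000e+00,  0.00000000e+00,  0.00000000e+00,
         1.00000000e+00]])}
```

View pics/w1.png

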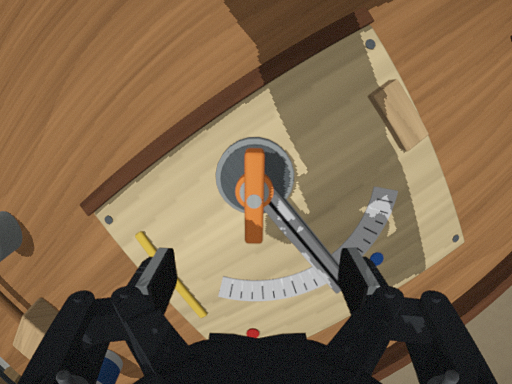

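The wrist view shows the knob bar nearly upright in the picture at column 254, screw at (254,202), and the red button at (253,333). I'll measure these, including the button's bearing.

```bash
cat >> h.py <<'E'
from scipy.spatial.transform import Rotation as Ro
def wat(u,v,z,o):
    k=get_calibration("wrist"); f=192/np.tan(np.radians(k["vertical_fov"])/2)
    d=np.array([u-k["cx"],v-k["cy"]]); r=np.hypot(*d); th=r/f
    c=np.r_[np.sin(th)*d/max(r,1e-9),np.cos(th)]
    R=Ro.from_quat(np.roll(o["ee_rot"],-1)).as_matrix(); T=k["tool_from_camera"]
    p=R@T[:3,3]+o["position"]; w=R@T[:3,:3]@c
    return p+w*(z-p[2])/w[2]
E
python3 - <<'E'
from h import *
o=telemetry.get_obs(); im=cv2.imread("pics/w1.png")
a=wat(254.5,153,.111,o); b=wat(254,226,.111,o)
print(a,b,np.arctan2(*(b-a)[1::-1]),"screw",wat(254,202,.111,o))
M=masks(im)
for n,m in M.items():
    for s,p in cent(m)[:3]: print(n,s,p,wat(*p,.02,o).round(4))
print("scr",wat(370,44,.016,o),wat(109,219,.016,o), wat(455,238,.016,o))
print("pencil",wat(140,234,.024,o),wat(203,315,.024,o))
print("bar",wat(271,213,.062,o))
cv2.imwrite("pics/w1z.png",cv2.resize(im[130:290,190:350],None,fx=3.7,fy=3.7,interpolation=cv2.INTER_CUBIC))
E
```

```text
[0.48917932 0.01611802 0.111     ] [ 0.53699336 -0.0227467   0.111     ] -0.6825157459621418 screw [ 0.52034937 -0.00937661  0.111     ]
red 86 [252.41 332.88] [ 0.7014 -0.1592  0.02  ]
blue 106 [376.75 258.08] [0.7064 0.0461 0.02  ]
orange 67 [252.81 236.79] [ 0.5783 -0.0589  0.02  ]
orange 26 [250.19 222.62] [ 0.562  -0.0497  0.02  ]
orange 25 [265.84 201.96] [ 0.5532 -0.0197  0.02  ]
scr [0.48178269 0.18502962 0.016     ] [ 0.44814069 -0.19253623  0.016     ] [0.77037193 0.15913457 0.016     ]
pencil [ 0.48883537 -0.16667396  0.024     ] [ 0.62988691 -0.1896514   0.024     ]
bar [ 0.5532924  -0.01462294  0.062     ]
```

View pics/w1z.png

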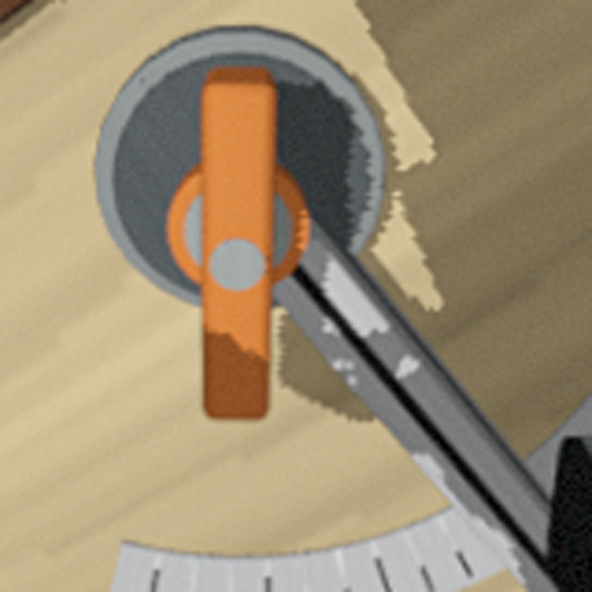

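```bash
python3 -m creep '[{"travel":[0,-0.002,-0.035],"turn":[0,0,-0.01],"fingers":0.085},{"travel":[0,-0.002,-0.07],"turn":[0,0,-0.01],"fingers":0.085},{"travel":[0,-0.002,-0.095],"turn":[0,0,-0.01],"fingers":0.085},{"travel":[0,-0.002,-0.106],"turn":[0,0,-0.01],"fingers":0.085},{"travel":[0,-0.002,-0.106],"turn":[0,0,-0.01],"fingers":0.04},{"travel":[0,-0.002,-0.106],"turn":[0,0,-0.01],"fingers":0},{"travel":[0,-0.002,-0.106],"turn":[0,0,-0.01],"fingers":0},{"travel":[0,-0.002,-0.106],"turn":[0,0,-0.01],"fingers":0}]' 50
```

```text
t: 3.25
position: [0.5226, -0.0091, 0.0922]
ee_rot: [0.002, 0.335, 0.942, 0.0]
ft_force: [0.3, 0.3, -0.2]
width: 0.0276
```

```bash
python3 -m creep '[{"travel":[0,0,0],"turn":[0,0,0],"fingers":0},{"travel":[0,0,0],"turn":[0,0,0],"fingers":0},{"travel":[0,0,0],"turn":[0,0,0],"fingers":0}]'
```

```text
t: 3.55
position: [0.5222, -0.0098, 0.0928]
ee_rot: [0.002, 0.335, 0.942, -0.0]
ft_force: [-3.8, -3.8, 3.8]
width: 0.0147
```

```bash
python3 -m creep '[{"travel":[0,0,0],"turn":[0,0,0.13],"fingers":0},{"travel":[0,0,0],"turn":[0,0,0.27],"fingers":0},{"travel":[0,0,0],"turn":[0,0,0.4],"fingers":0},{"travel":[0,0,0],"turn":[0,0,0.54],"fingers":0},{"travel":[0,0,0],"turn":[0,0,0.68],"fingers":0},{"travel":[0,0,0],"turn":[0,0,0.82],"fingers":0},{"travel":[0,0,0],"turn":[0,0,0.95],"fingers":0},{"travel":[0,0,0],"turn":[0,0,1.05],"fingers":0}]'
python3 -m creep '[{"travel":[0,0,0],"turn":[0,0,0],"fingers":0},{"travel":[0,0,0],"turn":[0,0,0],"fingers":0}]'
python3 - <<'E'
from h import *
o=telemetry.get_obs(); print(o["position"],o["ee_rot"],2*np.arctan2(o["ee_rot"][2],o["ee_rot"][1])-np.pi,o["moment"],o["ft_force"],o["width"],o["joint_pos"])
im=snapshot("wrist"); cv2.imwrite("pics/w2.png",im)
E
```

```text
t: 4.35
position: [0.5224, -0.0074, 0.0929]
ee_rot: [0.003, -0.184, 0.983, 0.003]
ft_force: [-0.0, 6.4, -0.3]
width: 0.0148
t: 4.55
position: [0.5224, -0.0073, 0.0929]
ee_rot: [0.003, -0.184, 0.983, 0.003]
ft_force: [-0.3, 0.7, -1.4]
width: 0.0148
[ 0.52242963 -0.00727665  0.09286625] [ 0.00259283 -0.1837758   0.98296104  0.00270632] 0.3696552374683755 [-0.04048594  0.13109503  0.11923105] [-0.34843849  0.65421818 -1.44025443] 0.01475683831698634 [-0.18391127  0.25414103  1.79679731  0.00781162  1.08778065 -2.12798104]
```

View pics/w2.png

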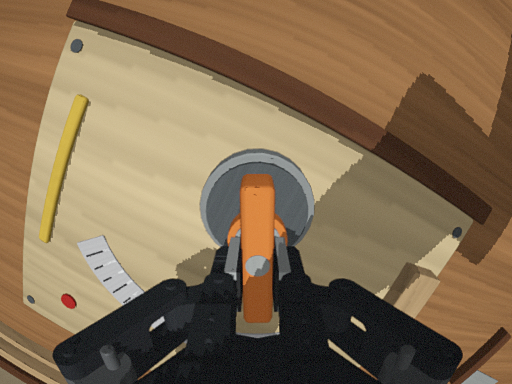

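The bar moved with the fingers to +0.37 rad in the world, so the knob is loosened by about 1.05 rad. Now I release, lift, and move over the fence.

```bash
python3 -m creep '[{"travel":[0,0,0],"turn":[0,0,0],"fingers":0.07},{"travel":[0,0,0],"turn":[0,0,0],"fingers":0.07},{"travel":[0,0,0],"turn":[0,0,0],"fingers":0.07},{"travel":[0,0,0.03],"turn":[0,0,0],"fingers":0.07},{"travel":[0,0,0.065],"turn":[0,0,0],"fingers":0.07},{"travel":[0.04,0,0.08],"turn":[0,0,-0.1],"fingers":0.07},{"travel":[0.08,0.001,0.08],"turn":[0,0,-0.22],"fingers":0.07},{"travel":[0.12,0.002,0.08],"turn":[0,0,-0.35],"fingers":0.07}]'
python3 -m creep '[{"travel":[0.013,0,0],"turn":[0,0,0],"fingers":0.07},{"travel":[0.013,0,0],"turn":[0,0,0],"fingers":0.07}]'
python3 - <<'E'
from h import *
o=telemetry.get_obs(); print(o["position"],2*np.arctan2(o["ee_rot"][2],o["ee_rot"][1])-np.pi,o["width"])
im=snapshot("wrist"); cv2.imwrite("pics/w3.png",im)
M=masks(im)
for n in ["red","blue"]:
    for s,p in cent(M[n])[:3]: print(n,s,p,wat(*p,.02,o).round(4))
print(tip_of("wrist","pointer_tip"),tip_of("wrist","clamp_grip"))
E
```

```text
t: 5.4
position: [0.6447, -0.0054, 0.1748]
ee_rot: [0.005, -0.007, 1.0, 0.002]
ft_force: [-0.1, 0.6, 0.4]
width: 0.0699
t: 5.6
position: [0.6598, -0.0056, 0.1749]
ee_rot: [0.006, -0.007, 1.0, 0.002]
ft_force: [0.2, 0.9, -0.1]
width: 0.0701
[ 0.65981593 -0.00561098  0.17490035] 0.013558507895115923 0.07011276346367952
red 165 [124.1  212.45] [ 0.7024 -0.1576  0.02  ]
red 8 [509.88 252.88] [0.7717 0.3979 0.02  ]
blue 197 [303.42 219.09] [0.7065 0.0465 0.02  ]
[{'centre': [0.5763, 0.4984], 'p': 0.6}] [{'centre': [0.043, 0.4996], 'p': 0.72}]
```

View pics/w3.png

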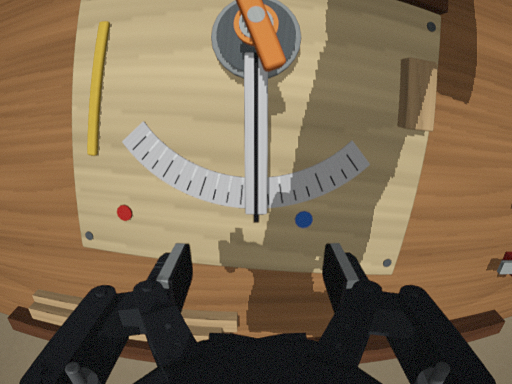

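```bash
python3 - <<'E'
from h import *
o=telemetry.get_obs()
t=wat(255.6,220.5,.026,o); s=wat(256.8,14,.111,o); b0=wat(257,60,.062,o)
r=wat(124.1,212.45,.02,o); b=wat(256,178,.062,o)
print("tip",t,"screw",s,"bar",b0,b); 
for p in [s,np.array([.5207,-.008,0])]:
    print(np.arctan2(*(t-p)[1::-1]),np.hypot(*(t-p)[:2]),"red",np.arctan2(*(r-p)[1::-1]),np.hypot(*(r-p)[:2]))
E
python3 -m creep '[{"travel":[-0.003,-0.001,-0.04],"turn":[0,0,0],"fingers":0.07},{"travel":[-0.003,-0.001,-0.08],"turn":[0,0,0],"fingers":0.07},{"travel":[-0.003,-0.001,-0.115],"turn":[0,0,0],"fingers":0.07},{"travel":[-0.003,-0.001,-0.136],"turn":[0,0,0],"fingers":0.07},{"travel":[-0.003,-0.001,-0.136],"turn":[0,0,0],"fingers":0.045},{"travel":[-0.003,-0.001,-0.136],"turn":[0,0,0],"fingers":0.03}]' 30
python3 -m creep '[{"travel":[0,0,0],"turn":[0,0,0],"fingers":0.01},{"travel":[0,0,0],"turn":[0,0,0],"fingers":0.01},{"travel":[0,0,0],"turn":[0,0,0],"fingers":0.01},{"travel":[0,0,0],"turn":[0,0,0],"fingers":0.01}]' 30
```

```text
tip [ 0.70186534 -0.00552715  0.026     ] screw [ 0.51593968 -0.00699849  0.111     ] bar [ 0.54270922 -0.00631307  0.062     ] [ 0.64534921 -0.00582004  0.062     ]
0.007913434012766804 0.1859314776086471 red -0.6877440788292253 0.23607328080294954
0.013648831204573985 0.1811822123234709 red -0.6974434297226509 0.23177022634689878
t: 6.35
position: [0.6531, -0.0063, 0.0387]
ee_rot: [0.004, -0.007, 1.0, 0.002]
ft_force: [1.2, -0.2, 0.1]
width: 0.0419
t: 6.75
position: [0.6547, -0.0066, 0.0415]
ee_rot: [0.006, -0.007, 1.0, 0.002]
ft_force: [-2.5, -0.6, 7.6]
width: 0.0193
```

```bash
python3 -m creep '[{"travel":[-0.0005,-0.0134,0],"turn":[0,0,-0.1],"fingers":0.01},{"travel":[-0.0024,-0.0266,0],"turn":[0,0,-0.2],"fingers":0.01},{"travel":[-0.0056,-0.0397,0],"turn":[0,0,-0.3],"fingers":0.01},{"travel":[-0.0101,-0.0523,0],"turn":[0,0,-0.4],"fingers":0.01},{"travel":[-0.0158,-0.0644,0],"turn":[0,0,-0.5],"fingers":0.01},{"travel":[-0.0226,-0.0759,0],"turn":[0,0,-0.6],"fingers":0.01},{"travel":[-0.0306,-0.0866,0],"turn":[0,0,-0.7],"fingers":0.01},{"travel":[-0.0306,-0.0866,0],"turn":[0,0,-0.7],"fingers":0.01}]'
python3 -m creep '[{"travel":[0,0,0],"turn":[0,0,0],"fingers":0.01},{"travel":[0,0,0],"turn":[0,0,0],"fingers":0.01}]'
python3 - <<'E'
from h import *
o=telemetry.get_obs(); p=o["position"];print(p,2*np.arctan2(o["ee_rot"][2],o["ee_rot"][1])-np.pi,o["width"],o["ft_force"],o["moment"])
print(np.arctan2(p[1]+.008,p[0]-.5205), np.hypot(p[1]+.008,p[0]-.5205))
im=snapshot("wrist"); cv2.imwrite("pics/w4.png",im)
im=snapshot("top"); cv2.imwrite("pics/t4.png",im);cv2.imwrite("pics/t4z.png",cv2.resize(im[80:270,150:400],None,fx=3.1,fy=3.1,interpolation=cv2.INTER_CUBIC))
E
```

```text
t: 7.55
position: [0.6237, -0.0942, 0.0417]
ee_rot: [0.006, 0.338, 0.941, -0.0]
ft_force: [-0.0, -0.2, -2.7]
width: 0.0194
t: 7.75
position: [0.6238, -0.094, 0.0416]
ee_rot: [0.006, 0.337, 0.942, -0.0]
ft_force: [-0.4, -0.7, -0.6]
width: 0.0195
[ 0.62383522 -0.0940306   0.04160589] -0.6871872448946617 0.01951592384056713 [-0.35996642 -0.66850464 -0.57395579] [-0.14923635  0.0308181  -0.1725316 ]
-0.6942693071617075 0.13445977818217528
```

View pics/w4.png

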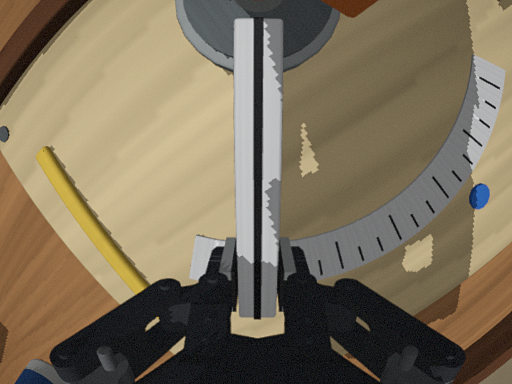

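View pics/t4z.png

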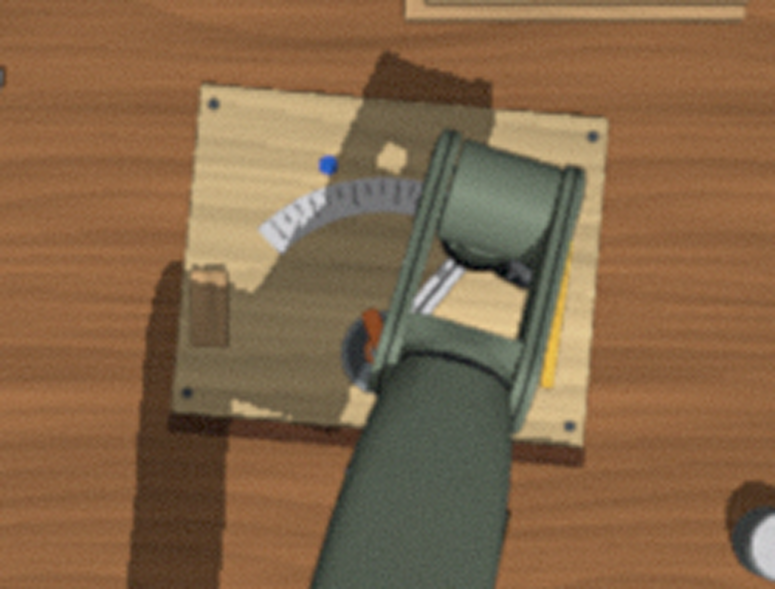

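The fence followed the tool and is in line with it; the button is hidden by the gripper. I release, lift, and look.

```bash
python3 -m creep '[{"travel":[0,0,0],"turn":[0,0,0],"fingers":0.06},{"travel":[0,0,0],"turn":[0,0,0],"fingers":0.06},{"travel":[0,0,0],"turn":[0,0,0],"fingers":0.06},{"travel":[0,0,0.04],"turn":[0,0,0],"fingers":0.06},{"travel":[0,0,0.08],"turn":[0,0,0],"fingers":0.07},{"travel":[0,0,0.12],"turn":[0,0,0],"fingers":0.08},{"travel":[0,0,0.14],"turn":[0,0,0],"fingers":0.085},{"travel":[0,0,0.14],"turn":[0,0,0],"fingers":0.085}]'
python3 - <<'E'
from h import *
o=telemetry.get_obs(); p=o["position"];print(p,2*np.arctan2(o["ee_rot"][2],o["ee_rot"][1])-np.pi,o["width"])
im=snapshot("wrist"); cv2.imwrite("pics/w5.png",im)
for s,q in cent(masks(im)["red"])[:3]: print(s,q,wat(*q,.02,o).round(4))
E
```

```text
t: 8.65
position: [0.6271, -0.0947, 0.1872]
ee_rot: [0.011, 0.337, 0.942, 0.0]
ft_force: [0.6, -0.4, 1.3]
width: 0.0851
[ 0.62706677 -0.09471525  0.18720358] -0.686791076500108 0.08505409849608486
156 [255.11 252.29] [ 0.7018 -0.1576  0.02  ]
```

View pics/w5.png

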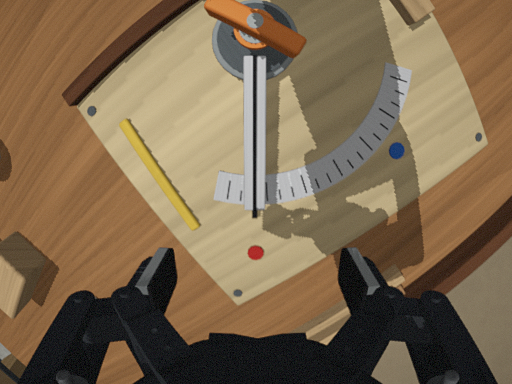

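The pointer tip at (255,215) and red button at (255,252) look collinear with the bar. I'll quantify that.

```bash
python3 - <<'E'
from h import *
o=telemetry.get_obs(); im=cv2.imread("pics/w5.png")
g=im.max(axis=2).astype(float)
L=[]
for v in range(66,200,6):
    w=np.clip(110-g[v,247:263],0,None)
    u=(w*np.arange(247,263)).sum()/w.sum() if w.sum()>50 else np.nan
    if u==u: L.append(wat(u,v,.062,o)[:2])
L=np.array(L); c=L.mean(0); d=np.linalg.svd(L-c)[2][0]; d*=np.sign(d[0])
print(len(L),"dir",np.arctan2(d[1],d[0]),"resid",np.abs((L-c)@[-d[1],d[0]]).max())
r=wat(255.11,252.29,.018,o)[:2]
print("red lateral vs bar line (mm)",1e3*((r-c)@[-d[1],d[0]]))
for v in (211,213,215):
    w=np.clip(110-g[v,247:263],0,None); u=(w*np.arange(247,263)).sum()/w.sum(); t=wat(u,v,.026,o)[:2]; print(u,1e3*((t-c)@[-d[1],d[0]]), 1e3*np.hypot(*(r-t)))
cv2.imwrite("pics/w5z.png",cv2.resize(im[160:270,200:310],None,fx=5,fy=5,interpolation=cv2.INTER_CUBIC))
E
```

```text
23 dir -0.6906157638181986 resid 4.9707556834536844e-05
red lateral vs bar line (mm) 0.9663259010142256
254.4634831460674 0.22866178341365145 56.317366136326925
254.4776536312849 0.24477602946190724 53.96538390198327
254.56980056980058 0.34600014726911266 51.59930929541589
```

View pics/w5z.png

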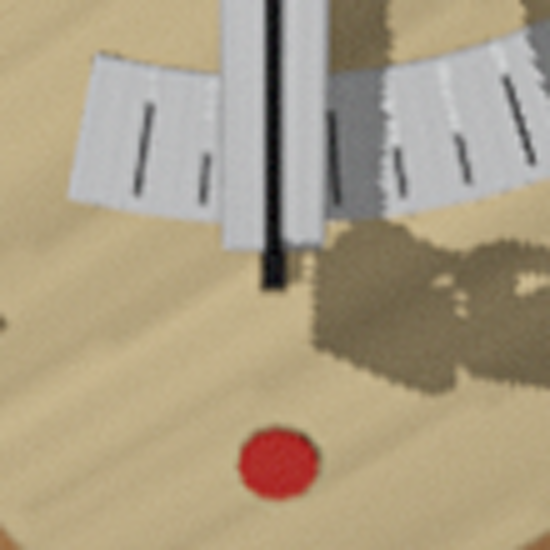

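Lateral miss is about 1 mm. Back to the knob; first its present angle.

```bash
python3 - <<'E'
from h import *
o=telemetry.get_obs()
a=wat(209,9,.111,o);b=wat(296,41,.111,o);print(a,b,np.arctan2(*(b-a)[1::-1]), (a+b)/2)
p=np.array([.5213,-.0078,0]);print(p-o["position"],o["joint_pos"])
E
```

```text
[ 0.48969297 -0.02673963  0.111     ] [0.54802833 0.00504898 0.111     ] 0.4989412808759775 [ 0.51886065 -0.01084532  0.111     ]
[-0.10406892  0.08647124 -0.18419269] [-2.85693738e-01  3.54065833e-01  1.45494647e+00 -1.33015385e-03
  1.31502765e+00 -1.16925583e+00]
```

```bash
python3 -m creep '[{"travel":[-0.013,0.011,0],"turn":[0,0,0.13],"fingers":0.085},{"travel":[-0.026,0.022,0],"turn":[0,0,0.26],"fingers":0.085},{"travel":[-0.039,0.033,0],"turn":[0,0,0.4],"fingers":0.085},{"travel":[-0.052,0.044,0],"turn":[0,0,0.53],"fingers":0.085},{"travel":[-0.065,0.055,0],"turn":[0,0,0.66],"fingers":0.085},{"travel":[-0.08,0.066,0],"turn":[0,0,0.8],"fingers":0.085},{"travel":[-0.095,0.077,0],"turn":[0,0,0.93],"fingers":0.085},{"travel":[-0.105,0.087,0],"turn":[0,0,1.06],"fingers":0.085}]' 50
python3 -m creep '[{"travel":[0,0,0],"turn":[0,0,0],"fingers":0.085}]'
python3 - <<'E'
from h import *
o=telemetry.get_obs(); p=o["position"];print(p,2*np.arctan2(o["ee_rot"][2],o["ee_rot"][1])-np.pi,o["width"])
im=snapshot("wrist"); cv2.imwrite("pics/w6.png",im)
E
```

```text
t: 9.5
position: [0.5177, -0.0064, 0.1816]
ee_rot: [0.005, -0.188, 0.982, 0.005]
ft_force: [0.2, 1.6, 0.2]
width: 0.0845
t: 9.6
position: [0.5153, -0.0052, 0.1795]
ee_rot: [0.003, -0.189, 0.982, 0.006]
ft_force: [0.2, -0.1, -0.5]
width: 0.0849
[ 0.51532328 -0.00516302  0.1794985 ] 0.37997564886555724 0.08487120463060124
```

View pics/w6.png

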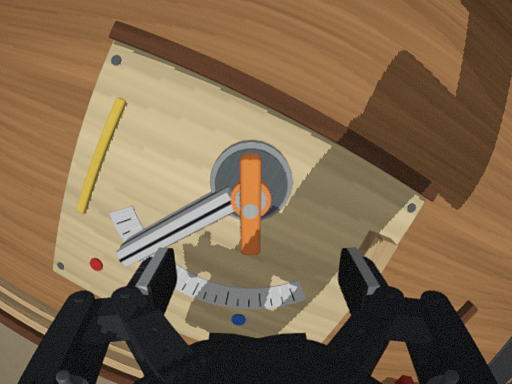

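The knob bar is upright in the picture at column 251 and lies parallel to the jaws. The prior grip pose is a good target.

```bash
python3 -m creep '[{"travel":[0.007,-0.002,-0.02],"turn":[0,0,-0.01],"fingers":0.085},{"travel":[0.007,-0.002,-0.05],"turn":[0,0,-0.01],"fingers":0.085},{"travel":[0.007,-0.002,-0.08],"turn":[0,0,-0.01],"fingers":0.085},{"travel":[0.007,-0.002,-0.088],"turn":[0,0,-0.01],"fingers":0.085},{"travel":[0.007,-0.002,-0.088],"turn":[0,0,-0.01],"fingers":0.05},{"travel":[0.007,-0.002,-0.088],"turn":[0,0,-0.01],"fingers":0},{"travel":[0.007,-0.002,-0.088],"turn":[0,0,-0.01],"fingers":0},{"travel":[0.007,-0.002,-0.088],"turn":[0,0,-0.01],"fingers":0}]' 50
python3 -m creep '[{"travel":[0,0,0],"turn":[0,0,0],"fingers":0},{"travel":[0,0,0],"turn":[0,0,0],"fingers":0},{"travel":[0,0,0],"turn":[0,0,0],"fingers":0}]'
python3 - <<'E'
from h import *
o=telemetry.get_obs(); p=o["position"];print(p,2*np.arctan2(o["ee_rot"][2],o["ee_rot"][1])-np.pi,o["width"],o["ft_force"])
E
```

```text
t: 10.45
position: [0.5239, -0.0079, 0.0928]
ee_rot: [0.005, -0.183, 0.983, 0.006]
ft_force: [0.6, 0.1, -0.7]
width: 0.0277
t: 10.75
position: [0.5236, -0.007, 0.0934]
ee_rot: [0.004, -0.183, 0.983, 0.006]
ft_force: [-1.7, 5.8, 3.6]
width: 0.0152
[ 0.52361884 -0.00695355  0.09344737] 0.36776449048578286 0.015154884804688715 [-1.69389432  5.75464725  3.62446555]
```

```bash
python3 -m creep '[{"travel":[0,0,0],"turn":[0,0,-0.13],"fingers":0},{"travel":[0,0,0],"turn":[0,0,-0.27],"fingers":0},{"travel":[0,0,0],"turn":[0,0,-0.4],"fingers":0},{"travel":[0,0,0],"turn":[0,0,-0.54],"fingers":0},{"travel":[0,0,0],"turn":[0,0,-0.68],"fingers":0},{"travel":[0,0,0],"turn":[0,0,-0.82],"fingers":0},{"travel":[0,0,0],"turn":[0,0,-0.94],"fingers":0},{"travel":[0,0,0],"turn":[0,0,-1.02],"fingers":0}]' 70
python3 -m creep '[{"travel":[0,0,0],"turn":[0,0,-0.03],"fingers":0},{"travel":[0,0,0],"turn":[0,0,-0.06],"fingers":0},{"travel":[0,0,0],"turn":[0,0,-0.06],"fingers":0}]'
python3 - <<'E'
from h import *
o=telemetry.get_obs(); p=o["position"];print(p,2*np.arctan2(o["ee_rot"][2],o["ee_rot"][1])-np.pi,o["width"],o["ft_force"],o["moment"])
im=snapshot("wrist"); cv2.imwrite("pics/w7.png",im)
E
```

```text
t: 11.55
position: [0.5232, -0.0104, 0.0935]
ee_rot: [0.008, 0.321, 0.947, -0.0]
ft_force: [-2.4, -9.6, -0.5]
width: 0.0142
t: 11.85
position: [0.523, -0.0107, 0.0936]
ee_rot: [0.008, 0.348, 0.937, -0.001]
ft_force: [-0.3, 0.0, -1.2]
width: 0.0141
[ 0.52302416 -0.01070152  0.09356036] -0.7110687138651213 0.01408381524320147 [-0.33810572  0.03235059 -1.1988919 ] [0.076524   0.14775922 1.07333773]
```

View pics/w7.png

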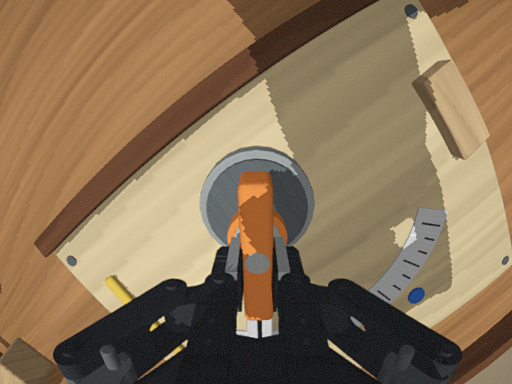

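The z moment of 1.07 N m at bar angle about −0.69 means the knob is on its stop. I release, lift, and check.

```bash
python3 -m creep '[{"travel":[0,0,0],"turn":[0,0,0.03],"fingers":0.02},{"travel":[0,0,0],"turn":[0,0,0.03],"fingers":0.085},{"travel":[0,0,0],"turn":[0,0,0.03],"fingers":0.085},{"travel":[0,0,0],"turn":[0,0,0.03],"fingers":0.085},{"travel":[0,0,0.03],"turn":[0,0,0.03],"fingers":0.085},{"travel":[0,0,0.06],"turn":[0,0,0.03],"fingers":0.085},{"travel":[0,0,0.1],"turn":[0,0,0.03],"fingers":0.085},{"travel":[0.03,-0.02,0.12],"turn":[0,0,0.03],"fingers":0.085}]'
python3 -m creep '[{"travel":[0.03,-0.025,0],"turn":[0,0,0],"fingers":0.085},{"travel":[0.06,-0.05,0],"turn":[0,0,0],"fingers":0.085},{"travel":[0.08,-0.065,-0.02],"turn":[0,0,0],"fingers":0.085},{"travel":[0.08,-0.065,-0.02],"turn":[0,0,0],"fingers":0.085},{"travel":[0.08,-0.065,-0.02],"turn":[0,0,0],"fingers":0.085}]'
python3 - <<'E'
from h import *
o=telemetry.get_obs(); p=o["position"];print(p,2*np.arctan2(o["ee_rot"][2],o["ee_rot"][1])-np.pi,o["width"],o["ft_force"])
im=snapshot("wrist"); cv2.imwrite("pics/w8.png",im)
for s,q in cent(masks(im)["red"])[:3]: print(s,q,wat(*q,.02,o).round(4))
E
```

```text
t: 12.7
position: [0.5525, -0.0291, 0.2172]
ee_rot: [0.009, 0.333, 0.943, -0.0]
ft_force: [1.1, -0.7, 1.2]
width: 0.0853
t: 13.2
position: [0.6318, -0.094, 0.196]
ee_rot: [0.007, 0.333, 0.943, -0.0]
ft_force: [0.6, 0.6, 0.7]
width: 0.0851
[ 0.63177129 -0.09403567  0.19596805] -0.6800412565547136 0.08511193738952948 [0.63118218 0.57160921 0.70842552]
155 [252.49 248.4 ] [ 0.703  -0.1581  0.02  ]
```

View pics/w8.png

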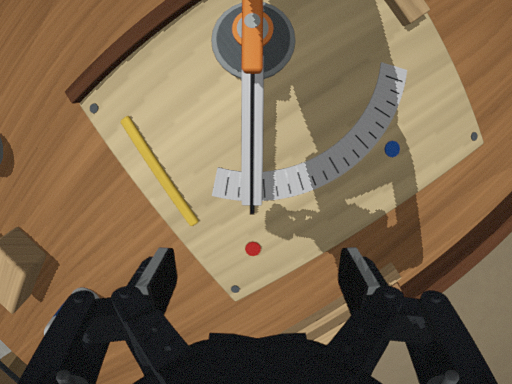

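The knob bar now lies over the fence line (its value at 0 by design: −0.6 from the jig axis), and the pointer tip at (252,212) is in line with red at (252,248). I'll run the numbers and take the top view for bystanders.

```bash
python3 - <<'E'
from h import *
o=telemetry.get_obs(); im=cv2.imread("pics/w8.png"); g=im.max(axis=2).astype(float)
L=[]
for v in range(84,196,6):
    w=np.clip(110-g[v,244:261],0,None)
    if w.sum()>50: L.append(wat((w*np.arange(244,261)).sum()/w.sum(),v,.062,o)[:2])
L=np.array(L); c=L.mean(0); d=np.linalg.svd(L-c)[2][0]; d*=np.sign(d[0]); n=np.array([-d[1],d[0]])
print(len(L),"fence dir",np.arctan2(d[1],d[0]),"resid",np.abs((L-c)@n).max())
r=wat(252.49,248.4,.018,o)[:2]; print("red lateral mm",1e3*((r-c)@n))
k1=wat(252.5,70,.111,o)[:2];k0=wat(252.7,5,.111,o)[:2]; e=k1-k0; print("knob dir",np.arctan2(e[1],e[0]))
s1=wat(94,108,.016,o);s4=wat(235,289,.016,o);e=s4-s1;print("jig yaw via screws",np.arctan2(e[1],e[0]))
t=snapshot("top"); a=cv2.imread("pics/top0.png"); cv2.imwrite("pics/t8.png",t)
E
```

```text
19 fence dir -0.6914647054974868 resid 8.094293216886125e-05
red lateral mm 1.3708641112332165
knob dir -0.681999878381084
jig yaw via screws -0.08656981871276745
```

View pics/t8.png

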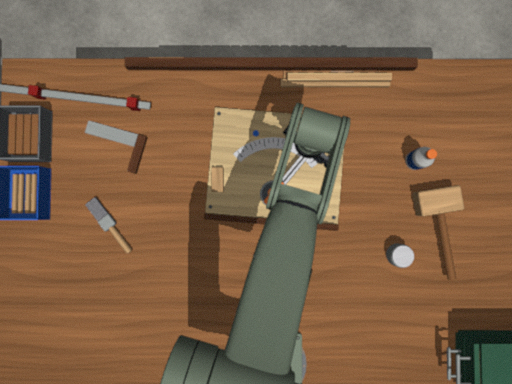

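```bash
python3 -c "
from station import job; print(job.job_done())"
```

```text
the job is handed in; nothing more can be done
None
```

The jig is set and handed in at about 13 s of the 64 s allowed. The fence points at the red button and the knob is tight again.

- **Loosening:** I gripped the knob bar and turned it about 1.05 rad anticlockwise. The fence pose seen just before I touched it agreed with the start.
- **Setting the fence:** I gripped the fence and swung it about 0.70 rad clockwise, then let go. With the knob still loose, the button's centre was about 1 mm off the pointer's line.
- **Tightening:** I turned the knob clockwise until it met its stop (1.07 N m at the wrist).

**Last checks, after letting go and lifting clear:**

| Check | Result | Limit |
|---|---|---|
| Knob joint value | about 0.00 to 0.01 rad | below 0.2 |
| Red button off the pointer's line | about 1.4 mm, tip short of the button | 6 mm |
| Things on the bench | the ones I could see in the top picture look unmoved | 20 mm |
| Pencil and offcut | the arm hides the pencil in the top view, but the wrist picture shows it in place; the offcut looks unmoved | 20 mm |

My position estimates for the pivot and the red button differed by a few mm between cameras. I therefore judged the alignment within single wrist pictures, before and after tightening, and both were well inside the limit.

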